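# Refit the drip grille

### The arm

A 7-joint arm with a two-finger parallel gripper is mounted at the origin on a cart in front of the work surface, level with it; the furniture and walls round the work are solid. World frame = base frame: x ahead of the robot, y to its left, z up, the work surface at z = 0. Lengths are in m, angles in degrees, forces in N, time in s.
With the tool pointing down it reaches from about 0.4 to 0.85 m from the base axis. Payload 4.4 kg.
Tool frame: the origin (TCP) lies midway between the tips of the shut fingers; the grasp point (between the pads) lies 19 mm behind it; z points along the fingers, y is the line along which they close (so a half turn about z gives the same grasp; the last joint's range is limited). The gripper opens to 94 mm and grips with 3 to 60 N. Pads are 16 mm wide; open, the fingers measure 119 mm over their backs; the gripper's body (75 mm by 177 mm) begins 78 mm behind the grasp point.
Start: joints at [61.948, 36.005, 2.206, 86.941, -1.547, 57.084, -1.146], TCP at [0.267, -0.592, 0.205] pointing down, gripper open.
Joint ranges: [-175.42, 175.42], [-21.48, 121.26], [-71.46, 75.88], [10.55, 141.38], [-63.04, 243.04], [13.31, 113.54], [-168.57, 168.57]. Speed limits (degrees/s): [147.25, 147.25, 180, 180, 180, 180, 180].

### API

Orientations are given as a 3x3 rotation matrix whose columns are the frame's x, y, z axes.
In Python, from station import ctrl gives the robot as it stands.
- The arm moves only by the tool move_arm, never from a script. Its argument "plan" is a list of rows, each a list of 7 numbers: the turn, a rotation vector about the tool's x, y, z normalised to -1 to 1, where 1 is 5 degrees, then the shift along the tool's x, y, z normalised to -1 to 1, where 1 is 0.06 m, then the finger opening in mm, from 0 to 94. In form: [[wx, wy, wz, dx, dy, dz, hand], ...]. A call has 1 to 5 rows; each row shifts and turns the commanded pose from where the row before left it, along the tool's axes as they then stand; what a row does not reach is not made up. A row lasts 1/8 s, in which the tool goes at most 62.5 mm and 10.7 degrees, less where a joint would pass 70% of its speed; a pose out of reach is approached as far as the arm can. A call with a number of a shift or a turn outside -1 to 1 is refused whole. A call with a gripper value outside its range is refused whole. The fingers move at their own pace and stop on an object; "force" is the grip in N (left out, the last holds). Time passes only in rows, so rows that do not move let the fingers close. It gives the time, the measured TCP pose, the force, the opening and the grip force at its end, in the units of the state.
- ctrl.observe(): the state, without advancing time (a new reading comes with each control period).
- ctrl.snapshot(name): name is "scene" or "top" or "wrist"; returns a dict with "image" (384x512x3 uint8, red, green, blue), "depth" (384x512 float32, m along the optical axis (not along the pixel's ray), 0 where there is no reading), "fov_y" (degrees; the focal length in pixels is half the picture's height over the tangent of half this angle, whatever the lens; pixels are square), "cx", "cy" (the principal point, pixels), "extrinsics" (4x4, takes a point from camera to world coordinates); the wrist camera has in their place "T_tool_cam" (4x4, takes a point from camera to tool coordinates, whose origin is the TCP and whose axes are the flange's). Camera axes: x right, y up, looking along -z (the intrinsics and any distortion apply to the point x, -y, -z); pixel columns grow to the right and rows downward; lengths in m; the calibration is good to about 2 mm. A picture is of the moment at which its call begins: read the wrist's pose just before it.
- ctrl.close_job(): hands the job in; it is judged then, once.
Trained networks look in a picture, given as the dict that the camera call returned (one of the last four; its "shot" number tells which), for a name from the list of things; names that differ only in an ending like _2 or _b are one class to them, and where a whole thing is asked for, a point or a joint stands for the part that bears it (a point fixed in the world has none). Each returns a list of dicts, best first, with "confidence" (0 to 1); they miss things now and then, are a little off and sometimes report something else, mostly with a low value. They report only what shows in the picture. A call takes as long as a camera call.
- ctrl.spot_in(name, picture): "box" ([left, top, right, bottom] in pixels, round what is visible of it).
- ctrl.outline_of(name, picture): "mask" (384x512 bool, what is visible of it) and "box" ([left, top, right, bottom] in pixels, round what is visible of it).
- ctrl.landmark_of(name, picture): "uv" ([column, row] in pixels: a listed point, or the origin of a listed thing).
The state is a dict: "time_s": time; "qpos": joint angles; "qvel": joint speeds; "joint_efforts": joint torques, N m; "tool_pos": TCP position; "tool_rot": TCP orientation; "wrist_force": force on the tool from outside, world axes, zero at the start; "ft_torque": the same for the moment, N m; "opening": finger opening in m; "finger_force": force on a finger pad.
Only numpy, scipy, OpenCV 4.12 (cv2) and the standard library are available. Lean on these libraries where they do the work, as an engineer would, in place of code of your own. Each camera call takes 0.05 s, during which the arm holds its last target. There are 200 camera calls.

### The job

Lift the sprung hold-down arm on the drying stand until it stays open by itself, then take the drip grille off the stand and fit it in the white drip tray: with the grille tilted, hook its tongue under the tray's lip, then swing the other end down and lower it gently until the grille lies flat, fully home on the ledges inside the tray, and let go. Leave the jar, bottle, pots and tub on the worktop where they stand.

Things in the scene. Friction and masses are not known exactly. Their poses are not given: they have to be found in the camera images.
- drip_tray: white open tray fixed to the worktop, 186 long (x) x 138 wide (y) x 50 tall. Origin on its underside, z up, its +x towards the robot within 0.5 rad. Inner faces of the end walls at x = -97 and +79, of the side walls at y = +-64; wall tops at z = 50. Ledges round the inside (top z = 30) carry the grille. The lip is at the -x end, away from the robot.
- tray_lip (a point): middle of the lip's inner lower edge, at (-81, 0, 44) mm in the tray: the lip, 6 mm thick, reaches 16 mm inwards from the -x wall along its whole width, 14 mm above the ledge. The grille does not go in level: its tongue goes under the lip with the other end raised 10 to 25 degrees, as the opposite wall stands 20 mm over the ledges.
- tray_seat (a point): point 30 mm above the tray's origin, axes as the tray's: where the grille's origin lies, with the same axes, when the grille is home (about 4 mm of play each way in x and y)
- grille: loose steel drip grille, 0.15 to 0.31 kg: slatted plate 150 long (x) x 120 wide (y) x 5 thick; a flat tongue, 80 wide, 5 thick, stands out 18 mm at its -x end in the plate's plane. Origin at the centre of the plate's underside without the tongue, z up. Starts flat on the drying stand, axes as the stand's, origin 12 mm above the stand's within 3 mm.
- grille_tongue (a point): middle of the tongue's end, at (-93, 0, 2.5) mm in the grille
- grille_handle (a point): middle of the upright flat-sided handle bar in the middle of the grille, at (0, 0, 26) mm in it: 12 thick (x), 64 long (y), from z = 14 to 38 mm, on two posts. Pinch it across its 12 mm, fingers closing along the grille's x.
- drying_stand: grey board fixed to the worktop, 190 (x) x 136 (y) x 12 mm, origin on its underside beneath the grille's origin, z up, its +x towards the robot within 0.7 rad. Low cleats up to z = 18 keep the grille in place, so it lifts straight up. The hold-down arm's bracket is at its +y side.
- hold_down (a joint): angle of the steel hold-down arm: 0 when it presses on the grille near its +x end; grows as its tip is lifted (turning about the stand's -x through hold_down_hinge); stop at 1.9. A spring presses it shut below about 0.85 rad (some 4 N to lift at the bar) and throws it open against the stop beyond.
- hold_down_bar (a point): middle of the free part of a round bar at the arm's tip: 9 mm diameter, along the stand's x, sticking out to +x from the arm (free length 40). At joint 0 it lies at (75, 4, 46) mm in the stand, 77 mm from the hinge axis, with only board and grille (top z = 17) beneath. The arm's beam, 14 wide, is at x 40 to 54. Moves with the arm.
- hold_down_hinge (a point): point on the arm's hinge axis, at (47, 80, 34) mm in the stand, with the stand's axes
- sprinkle_jar: bystander: white sprinkle jar, 72 mm diameter, 109 tall; origin at the centre of its underside; leave it standing where it is
- colour_bottle_2: bystander: squeeze bottle with a red cap, 62 mm diameter, 174 tall; origin at the centre of its underside; leave it standing where it is
- gel_pot_0: bystander: small pot of paste colour with a white lid, 45 mm diameter, 39 tall (red body); origin at the centre of its underside; leave it standing where it is
- gel_pot_1: bystander: small pot, 45 mm diameter, 39 tall (green body); origin at the centre of its underside; leave it standing where it is
- gel_pot_2: bystander: small pot, 45 mm diameter, 39 tall (yellow body); origin at the centre of its underside; leave it standing where it is
- tub_teal: bystander: icing tub, 119 mm diameter, 75 tall; origin at the centre of its underside; leave it standing where it is

How it is judged (in metres and radians):
On the way, in this order (a step that is already met when the one before it is completed fails the run):
1. the hold-down arm is lifted past its hold-open point (over 1.3 rad) with the grille still on the stand (value of joint hold_down above 1.3 rad and distance of grille from where it was at the start of the episode below 0.02 m), for 0.2 s.
2. the grille is lifted off the stand (its origin 50 mm above the worktop) with the arm still open (height (world z) of grille above 0.05 m and value of joint hold_down above 1.3 rad), for 0.1 s.
3. the tongue is under the tray's lip (at least 4 mm) while the grille is tilted by over 0.08 rad (x of grille_tongue in the frame of drip_tray between -0.1 and -0.085 m and z of grille_tongue in the frame of drip_tray between 0.028 and 0.044 m and y of grille_tongue in the frame of drip_tray between -0.03 and 0.03 m and angle between grille's own z axis and vertical above 0.08 rad), for 0.05 s.
At the end, for the whole second after the job is handed in: The grille lies released and at rest in the tray, tongue under the lip by at least 4 mm, its origin within 8 mm in x and y and 4 mm in height of tray_seat, tilted by less than 0.04 rad (x of grille_tongue in the frame of drip_tray between -0.1 and -0.085 m and x of grille in the frame of tray_seat between -0.008 and 0.008 m and y of grille in the frame of tray_seat between -0.008 and 0.008 m and z of grille in the frame of tray_seat between -0.004 and 0.004 m and angle between grille's own z axis and vertical below 0.04 rad and linear speed of grille below 0.02 m/s and contact force between the fingers and grille below 0.2 N); the robot touches nothing.
It fails at once if a jar, bottle, pot or tub of the bystanders is shoved by more than 30 mm or knocked over (distance of any of sprinkle_jar, colour_bottle_2, gel_pot_0, gel_pot_1, gel_pot_2, tub_teal from where it was at the start of the episode above 0.03 m or angle between any of sprinkle_jar, colour_bottle_2, gel_pot_0, gel_pot_1, gel_pot_2, tub_teal's own z axis and vertical above 0.5 rad).
It fails at once if the grille is let fall into the tray instead of being lowered (turns faster than 4.5 rad/s there) (distance between grille and tray_seat below 0.06 m and angular speed of grille above 4.5 rad/s).
It also fails if it takes over 58 s, if anything falls off the work surface, if the arm or the gripper's body presses on something with over 40 N, if the wrist force passes 120 N, or if a joint passes its speed limit or range.

## Working session

There is one attempt and no reset: what is moved stays moved. The work goes in short steps, Python scripts to look and compute and a tool call to move; the robot and the scene stay as the last step left them, time stands still between calls to the robot, and variables do not carry over. Pictures are saved under pics/ and viewed, at most 10 in all, crops included, and the job is handed in when it is done.

Besides the shell and the picture viewer there is one more tool, called after "Request:" by a JSON object that holds its "method" and its "body". move_arm: Moves the arm, as the interface text tells. Scaled input: -1 to 1 covers 0.06 m each way for a shift and 5 degrees each way for a turn. Its arguments: {"type":"object","properties":{"plan":{"type":"array"},"force":{"type":"number"}},"required":["plan"]}

```bash
mkdir -p pics; ls
cat > h.py <<'E'
import numpy as np, cv2
from station import ctrl
def K(s):
    f=192/np.tan(np.radians(s["fov_y"])/2); return f,s["cx"],s["cy"]
def ext(s,st=None):
    if "extrinsics" in s: return np.array(s["extrinsics"])
    T=np.eye(4);T[:3,:3]=st["tool_rot"];T[:3,3]=st["tool_pos"];return T@np.array(s["T_tool_cam"])
def ray(s,uv,E):
    f,cx,cy=K(s); d=np.array([(uv[0]-cx)/f,-(uv[1]-cy)/f,-1.]); return E[:3,3],E[:3,:3]@d
def onz(s,uv,z,E):
    o,d=ray(s,uv,E); return o+d*(z-o[2])/d[2]
def cloud(s,E):
    f,cx,cy=K(s); v,u=np.mgrid[0:384,0:512]; D=s["depth"]
    P=np.stack([(u-cx)/f*D,-(v-cy)/f*D,-D],-1); return P@E[:3,:3].T+E[:3,3]
def save(s,n): cv2.imwrite("pics/"+n,s["image"][:,:,::-1])
E
python3 - <<'E'
from h import *
o=ctrl.observe();print({k:np.round(v,3).tolist() for k,v in o.items()})
for n in ["top","scene"]:
    s=ctrl.snapshot(n);save(s,n+"0.png");E=ext(s);C=cloud(s,E)
    print(n,[k for k in s],E[:3,3].round(3))
    for k,z in [("tray_lip",.044),("tray_seat",.03),("drip_tray",0),("grille",.012),("grille_handle",.026+.012),("grille_tongue",.0145),("drying_stand",0),("hold_down_bar",.046),("hold_down_hinge",.034),("sprinkle_jar",0),("colour_bottle_2",0),("gel_pot_0",0),("tub_teal",0)]:
        for r in ctrl.landmark_of(k,s)[:3]:
            u=r["uv"];print(k,np.round(u,1),round(r["confidence"],2),onz(s,u,z,E).round(4))
E
cd pics; python3 -c "
import cv2,numpy as np
cv2.imwrite('both.png',cv2.resize(np.vstack([cv2.imread('top0.png'),cv2.imread('scene0.png')]),None,fx=.78,fy=.78))"
```

```text
pics
{'time_s': 0.0, 'qpos': [61.95, 36.058, 2.204, 86.996, -1.546, 57.085, -1.145], 'qvel': [-0.008, -0.026, 0.048, 0.07, 0.074, -0.05, 0.087], 'joint_efforts': [-0.002, -54.973, 1.143, -18.663, -0.052, 0.024, 0.0], 'tool_pos': [0.267, -0.592, 0.205], 'tool_rot': [[0.912, 0.411, -0.001], [0.411, -0.912, 0.002], [-0.0, -0.002, -1.0]], 'wrist_force': [0.971, 0.897, -0.215], 'ft_torque': [-0.044, -0.035, 0.019], 'finger_force': 0.0, 'opening': 0.094}
top ['image', 'depth', 'fov_y', 'cx', 'cy', 'extrinsics', 'shot'] [ 0.31  -0.079  1.418]
tray_lip [294.6 163.2] 0.61 [ 0.5762 -0.2121  0.044 ]
tray_seat [302.6 192.5] 0.93 [ 0.4764 -0.2422  0.03  ]
tray_seat [160.4 195.7] 0.26 [0.4546 0.2478 0.03  ]
drip_tray [300.7 191. ] 0.58 [ 0.4852 -0.239   0.    ]
grille [234.5 151.1] 0.68 [ 0.621  -0.0014  0.012 ]
grille [166.4 179. ] 0.63 [0.5158 0.2341 0.012 ]
grille [233.3 179.1] 0.33 [ 0.5206 -0.      0.012 ]
grille_handle [163.1 175. ] 0.82 [0.5256 0.2403 0.038 ]
grille_tongue [173.9 148.4] 0.59 [0.6252 0.2125 0.0145]
drying_stand [165.8 178.8] 0.69 [0.5182 0.2389 0.    ]
hold_down_bar [164.1 1
[... 970 characters left out ...]
4.9] 0.72 [0.526  0.2294 0.012 ]
grille_handle [179.8 281.7] 0.57 [0.524  0.2339 0.038 ]
grille_tongue [154.3 268.3] 0.91 [0.6163 0.2283 0.0145]
drying_stand [180.9 288.5] 0.82 [0.5272 0.2345 0.    ]
hold_down_bar [203.8 296.1] 0.57 [0.4472 0.2381 0.046 ]
hold_down_hinge [217.5 267.2] 0.61 [0.4677 0.1511 0.034 ]
hold_down_hinge [267.8 248.5] 0.61 [0.3839 0.0369 0.034 ]
sprinkle_jar [230.6 226.1] 0.64 [0.5243 0.0046 0.    ]
colour_bottle_2 [203.5 209.8] 0.76 [ 0.6273 -0.0054 -0.    ]
gel_pot_0 [242.2 344.4] 0.96 [0.3178 0.2759 0.    ]
gel_pot_0 [337.8 198.9] 0.59 [ 0.2956 -0.2481  0.    ]
gel_pot_0 [267.7 243.4] 0.52 [0.4024 0.0027 0.    ]
tub_teal [274.9 126.3] 0.86 [ 0.6293 -0.4593  0.    ]
```

View pics/both.png

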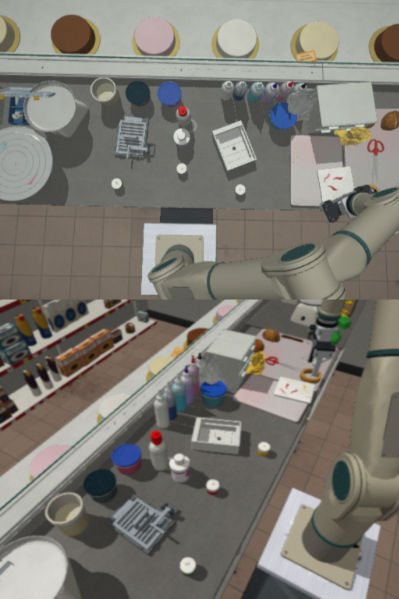

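Both views agree: the stand is at about (0.52, 0.235) with the bar at (0.446, 0.234). The tray is at about (0.485, -0.237), yawed about 20°, and the jar and bottle stand between them near y=0. I'll go over the tray for a wrist-camera look.

Request:
{"method": "move_arm", "body": {"plan": [[0,0,0,0.74,-0.58,-0.4,94],[0,0,0,0.74,-0.58,-0.4,94],[0,0,0,0.74,-0.58,-0.4,94],[0,0,0,0.74,-0.58,-0.3,94],[0,0,0,0.74,-0.58,-0.3,94]]}}

```text
time_s: 2.02
tool_pos: [0.3989, -0.3409, 0.3144]
tool_rot: [[0.912, 0.411, 0.001], [0.411, -0.912, -0.001], [0.001, 0.001, -1.0]]
wrist_force: [0.3, -0.7, -0.3]
opening: 0.0941
finger_force: 0.0
```

Request:
{"method": "move_arm", "body": {"plan": [[0,0,0,0.74,-0.58,-0.3,94],[0,0,0,0.74,-0.58,0,94],[0,0,0,0,0,0,94],[0,0,0,0,0,0,94]]}}

```text
time_s: 2.52
tool_pos: [0.45, -0.2433, 0.3315]
tool_rot: [[0.912, 0.411, -0.0], [0.411, -0.912, -0.001], [-0.001, 0.001, -1.0]]
wrist_force: [0.3, -0.9, -1.0]
opening: 0.094
finger_force: 0.0
```

Run:
```python
from h import *
o=ctrl.observe();print(o["time_s"],np.round(o["qpos"],1),np.round(o["tool_pos"],4),np.round(o["tool_rot"],3).tolist())
s=ctrl.snapshot("wrist");save(s,"w1.png");E=ext(s,o);print(s["T_tool_cam"],E.round(3))
np.savez("w1.npz",img=s["image"],depth=s["depth"],E=E,K=K(s))
for k,z in [("tray_lip",.044),("tray_seat",.03),("drip_tray",0)]:
    for r in ctrl.landmark_of(k,s)[:3]:
        u=r["uv"];print(k,np.round(u,1),round(r["confidence"],2),onz(s,u,z,E).round(4))
```

```text
2.525 [ 26.6  17.2  -1.8  98.    0.7  64.8 -41.2] [ 0.45   -0.2433  0.3315] [[0.912, 0.411, -0.0], [0.411, -0.912, -0.001], [-0.001, 0.001, -1.0]]
[[-7.05653879e-04  9.64490326e-01  2.64117234e-01  7.67381645e-02]
 [ 9.99998482e-01  2.59859898e-04  1.72279727e-03 -1.53423368e-03]
 [ 1.59298782e-03  2.64118049e-01 -9.64489045e-01 -1.79400853e-01]
 [ 0.00000000e+00  0.00000000e+00  0.00000000e+00  1.00000000e+00]] [[ 0.41   0.879  0.242  0.519]
 [-0.912  0.396  0.108 -0.21 ]
 [-0.001 -0.265  0.964  0.511]
 [ 0.     0.     0.     1.   ]]
tray_lip [264.9  65.7] 0.86 [ 0.5661 -0.2052  0.044 ]
tray_seat [259.1 123.8] 0.79 [ 0.4916 -0.2308  0.03  ]
tray_seat [ 97.4 118.9] 0.72 [ 0.4012 -0.0128  0.03  ]
drip_tray [258.6 123.5] 0.7 [ 0.4899 -0.2311  0.    ]
```

View pics/w1.png

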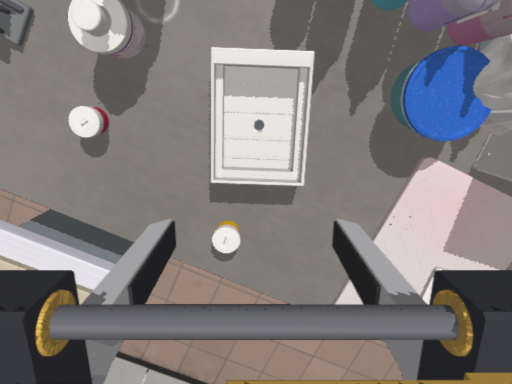

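The tray shows clearly, with rim corners at (211,48), (314,51), (210,183) and (304,187). Now I'll move over the stand.

Request:
{"method": "move_arm", "body": {"plan": [[0,0,0,0.39,-0.917,0,94],[0,0,0,0.39,-0.917,0,94],[0,0,0,0.39,-0.917,0,94],[0,0,0,0.39,-0.917,0,94],[0,0,0,0.39,-0.917,0,94]]}}

```text
time_s: 3.35
tool_pos: [0.444, 0.057, 0.3317]
tool_rot: [[0.913, 0.409, 0.001], [0.409, -0.913, -0.0], [0.001, 0.0, -1.0]]
wrist_force: [0.1, 0.3, -0.6]
opening: 0.0938
finger_force: 0.0
```

Request:
{"method": "move_arm", "body": {"plan": [[0,0,0,0.39,-0.917,0,94],[0,0,0,0.39,-0.917,0,94],[0,0,0,0.39,-0.917,0,94],[0,0,1,0,0,0,94],[0,0,1,0,0,0,94]]}}

```text
time_s: 3.98
tool_pos: [0.4404, 0.2354, 0.3311]
tool_rot: [[0.97, 0.244, -0.0], [0.244, -0.97, -0.0], [-0.001, 0.0, -1.0]]
wrist_force: [-0.7, -0.4, 0.5]
opening: 0.0942
finger_force: 0.0
```

Request:
{"method": "move_arm", "body": {"plan": [[0,0,1,0,0,0,94],[0,0,1,0,0,0,94],[0,0,1,0,0,0,94],[0,0,1,0,0,0,94],[0,0,0,0,0,0,94]]}}

```text
time_s: 4.6
tool_pos: [0.4406, 0.2347, 0.3314]
tool_rot: [[0.995, -0.101, 0.0], [-0.101, -0.995, -0.0], [0.0, 0.0, -1.0]]
wrist_force: [0.2, -0.1, 0.6]
opening: 0.0942
finger_force: 0.0
```

```bash
cat > fit.py <<'E'
from h import *
def rect(C,m):
    p=C[m][:,:2]; r=cv2.minAreaRect((p*1000).astype(np.float32)); return r
if __name__=="__main__":
    d=np.load("w1.npz"); C=cloud(dict(depth=d["depth"],fov_y=2*np.degrees(np.arctan(192/d["K"][0])),cx=d["K"][1],cy=d["K"][2]),d["E"])
    near=np.hypot(C[...,0]-.485,C[...,1]+.235)<.14
    m=near&(C[...,2]>.044)&(C[...,2]<.056)
    m=cv2.morphologyEx(m.astype(np.uint8),cv2.MORPH_OPEN,np.ones((2,2)))>0
    print("tray rect",rect(C,m),np.median(C[m][:,2]), m.sum())
    m2=near&(C[...,2]<.043); print("floor z",np.percentile(C[m2][:,2],[5,50,95]))
    s=None
    o=ctrl.observe();print(o["time_s"],np.round(o["qpos"],1),np.round(o["tool_pos"],4),np.round(o["tool_rot"],4).tolist())
    s=ctrl.snapshot("wrist");save(s,"w2.png");E=ext(s,o);C=cloud(s,E)
    np.savez("w2.npz",img=s["image"],depth=s["depth"],E=E,K=K(s))
    for k,z in [("grille",.012),("drying_stand",0),("grille_handle",.038),("grille_tongue",.0145),("hold_down_bar",.046),("hold_down_hinge",.034)]:
        for r in ctrl.landmark_of(k,s)[:2]:
            u=r["uv"];i=np.round(u).astype(int);print(k,np.round(u,1),round(r["confidence"],2),onz(s,u,z,E).round(4),C[i[1],i[0]].round(4))
    near=np.hypot(C[...,0]-.52,C[...,1]-.235)<.15
    m=near&(C[...,2]>.009)&(C[...,2]<.06);m=cv2.morphologyEx(m.astype(np.uint8),cv2.MORPH_OPEN,np.ones((3,3)))>0
    print("stand+",rect(C,m))
    for a,b in [(.044,.056),(.009,.019)]:
        m=near&(C[...,2]>a)&(C[...,2]<b);p=C[m];print(a,b,len(p),p.min(0),p.max(0))
E
python3 fit.py
```

```text
tray rect ((494.3642272949219, -232.80099487304688), (205.68992614746094, 150.74496459960938), 22.115205764770508) 0.049753880288113395 3005
floor z [-0.00111555  0.00140526  0.03051693]
4.6 [ -22.4   16.3  -11.7   99.5    3.7   64.5 -131.1] [0.4406 0.2347 0.3314] [[0.9949, -0.1005, 0.0], [-0.1005, -0.9949, -0.0003], [0.0, 0.0003, -1.0]]
grille [251.6  91.3] 0.98 [0.5288 0.2309 0.012 ] [0.5282 0.2301 0.0504]
drying_stand [252.1  94.1] 0.85 [0.525  0.2306 0.    ] [0.5243 0.2305 0.0491]
grille_handle [250.3  91.9] 0.75 [0.5275 0.2327 0.038 ] [0.5272 0.233  0.0492]
grille_tongue [249.6  24.7] 0.6 [0.6177 0.2245 0.0145] [0.6167 0.224  0.0177]
hold_down_bar [255.7 147.8] 0.6 [0.4497 0.2329 0.046 ] [0.4498 0.2325 0.049 ]
hold_down_hinge [303.6 125.4] 0.67 [0.4734 0.1605 0.034 ] [0.4742 0.1604 0.0377]
stand+ ((529.5457763671875, 212.634765625), (177.75840759277344, 197.34640502929688), 85.35650634765625)
0.044 0.056 678 [0.43163403 0.15225072 0.04400147] [0.53399186 0.26371158 0.05341283]
0.009 0.019 11824 [0.43657899 0.12618617 0.00902124] [0.63391841 0.30737172 0.01899371]
```

View pics/w2.png

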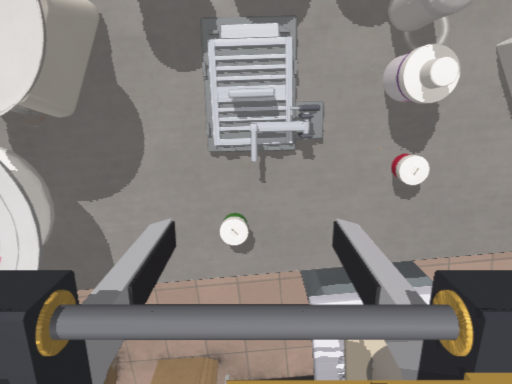

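The stand is clear: tongue at (250,25), handle at (251,92), and the bar running down at (254,140–160) from the beam at row 127. I'll refine using depth on the handle and bar tops.

Run:
```python
from h import *
d=np.load("w2.npz");E=d["E"];s=dict(fov_y=2*np.degrees(np.arctan(192/d["K"][0])),cx=d["K"][1],cy=d["K"][2],depth=d["depth"])
C=cloud(s,E)
def pca(m,n):
    p=C[m][:,:2];r=cv2.minAreaRect((p*1000).astype(np.float32));c=p.mean(0);w=np.linalg.svd(p-c,full_matrices=False)[2][0];print(n,len(p),c.round(4),np.degrees(np.arctan2(w[1],w[0])).round(1),"z",np.median(C[m][:,2]).round(4),[np.round(x,1) for x in r])
v,u=np.mgrid[0:384,0:512]
Z=C[...,2]
pca((u>215)&(u<285)&(v>80)&(v<102)&(Z>.043)&(Z<.056),"handle")
pca((u>244)&(u<266)&(v>134)&(v<168)&(Z>.038)&(Z<.056),"bar")
pca((u>258)&(u<308)&(v>118)&(v<136)&(Z>.03)&(Z<.056),"beam")
m=(u>195)&(u<300)&(v>12)&(v<155)&(Z>.0085)&(Z<.0145);pca(m,"board top")
m=(u>195)&(u<300)&(v>12)&(v<155)&(Z>.0085)&(Z<.06);pca(m,"board all")
np.set_printoptions(linewidth=250)
print((Z[132:170:2,236:276:2]*1000).astype(int))
im=cv2.cvtColor(d["img"][...,::-1][5:175,190:340],cv2.COLOR_RGB2BGR)[...,::-1]
cv2.imwrite("pics/w2c.png",cv2.resize(d["img"][5:175,190:340,::-1],None,fx=3.5,fy=3.5,interpolation=cv2.INTER_CUBIC))
```

```text
handle 414 [0.5264 0.2322] 86.2 z 0.0498 [array([526.5, 232.4]), array([62. , 11.9]), np.float64(84.2)]
bar 158 [0.4507 0.236 ] 174.2 z 0.0499 [array([450.2, 236. ]), array([ 7.3, 37.4]), np.float64(84.1)]
beam 537 [0.4753 0.1881] 83.9 z 0.0381 [array([474.1, 190.7]), array([69.5, 23.2]), np.float64(84.4)]
board top 5775 [0.5433 0.2338] 174.1 z 0.0121 [array([535.1, 230.1]), array([142.2, 190.1]), np.float64(85.4)]
board all 12547 [0.5391 0.2319] 177.0 z 0.0155 [array([535.1, 230.1]), array([142.2, 190.1]), np.float64(85.4)]
[[11 12 13 11 12 13 11 10 51 50 47 12 11 12 11 12 12 12 11 10]
 [11 11 13 12 10 11 12 13 51 50 48 13 12 12 11 11 13 11 12 11]
 [13 12 10 13 15 13 13 10 49 50 50 12 10 11 11 12 11 13 13 13]
 [16 16 15 16 16 17 15 16 51 50 48 16 17 17 16 16 16 16 15 17]
 [15 18 17 15 16 17 16 18 51 51 48 15 16 16 15 17 16 14 15 17]
 [17 17 16 16 17 17 17 16 50 51 47 16 17 17 16 15 16 17 17 18]
 [16 16 17 16 17 16 16 15 51 50 48 12 11 11 11 12 11 11 14 13]
 [12 11 13 13 11 11 11 13 49 50 48 11 11 12 12 13 11 11 12 10]
 [12 13 12 13 12 13 11 12 47 50 48 11 12 11 12 11 18 17 17 17]
 [10 10 10 13 10 12 11 10 49 52 49 11 11 11 10 11 10 11 10 10]
 [ 0  0  0  0  0  0  0  0 51 50 49  0  0  0  0  0  0 -1  0  0]
 [ 1  1  0  0  0  0  0  0 49 49 48  0  0  0  0  0  1  0  0  0]
 [ 0  0  0 -1  0  0  1  0 50 50 49  0  0  0  0 -1  0  0  0  0]
 [ 0  0  0 -1  1  0  0  0 49 50 47  0  0  0  0  0  0  0  0  0]
 [ 0  1  0  1  0  0  0  0 51 49 48  0 -1  0  0  0  0  0  0  0]
 [ 0  0  0  1  1  0  0  0 -2  0 -1  0  0  0  0  0  0  0  0  0]
 [ 0  1  0  0 -2  0  0  0  1  0  0  0  0  0  0  1  0  2  0  0]
 [ 0  0  0  0  0  2  0  0  0  0  1  0  0  1  0  0  1  0  0  0]
 [ 1  1  1  0  2  0  0  0  1  0  0  0  0  0  1  0  0  0  0  0]]
```

View pics/w2c.png

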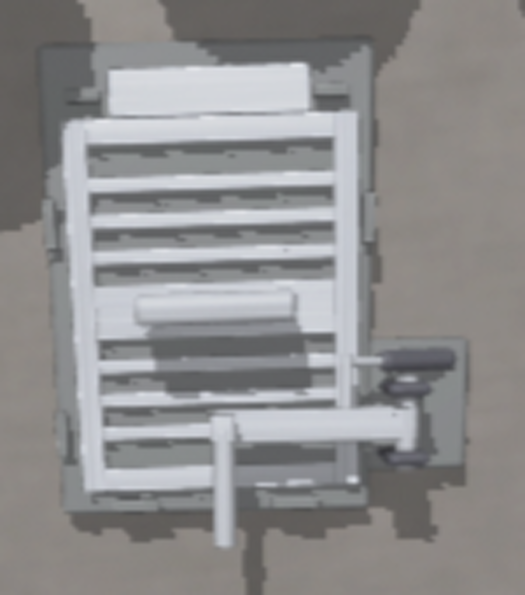

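Request:
{"method": "move_arm", "body": {"plan": [[0,0,0,0.16,-0.035,0.84,45],[0,0,0,0,0,0.84,45],[0,0,0,0,0,0.84,45],[0,0,0,0,0,0.84,45],[0,0,0,0,0,0.84,45]], "force": 25}}

```text
time_s: 5.58
tool_pos: [0.4503, 0.2369, 0.0782]
tool_rot: [[0.995, -0.099, 0.001], [-0.099, -0.995, 0.001], [0.001, -0.001, -1.0]]
wrist_force: [1.5, -0.8, -1.0]
opening: 0.0477
finger_force: 0.0
```

Request:
{"method": "move_arm", "body": {"plan": [[0,0,0,0,0,0.5,45],[0,0,0,0,0,0.33,45],[0,0,0,0,0,0,0],[0,0,0,0,0,0,0],[0,0,0,0,0,0,0]]}}

```text
time_s: 6.2
tool_pos: [0.4507, 0.2371, 0.0307]
tool_rot: [[0.995, -0.1, 0.002], [-0.1, -0.995, 0.001], [0.002, -0.001, -1.0]]
wrist_force: [0.1, 0.0, 0.0]
opening: 0.0184
finger_force: 0.0
```

Request:
{"method": "move_arm", "body": {"plan": [[0,0,0,0,0,0,0],[0,0,0,0,0,0,0],[0,0,0,0,0,0,0]]}}

```text
time_s: 6.58
tool_pos: [0.4502, 0.2336, 0.0305]
tool_rot: [[0.995, -0.101, -0.0], [-0.101, -0.995, -0.004], [0.0, 0.004, -1.0]]
wrist_force: [1.1, -6.5, 5.4]
opening: 0.0078
finger_force: 25.0
```

Request:
{"method": "move_arm", "body": {"plan": [[0,0,0,0,0.06,-0.24,0],[0,0,0,0,0.12,-0.24,0],[0,0,0,0,0.165,-0.21,0],[0,0,0,0,0.205,-0.17,0]]}}

```text
time_s: 7.08
tool_pos: [0.4478, 0.2046, 0.0826]
tool_rot: [[0.995, -0.099, 0.003], [-0.099, -0.995, 0.003], [0.003, -0.003, -1.0]]
wrist_force: [4.3, 0.9, -3.4]
opening: 0.0082
finger_force: 25.0
```

Request:
{"method": "move_arm", "body": {"plan": [[0,0,0,0,0.24,-0.127,0],[0,0,0,0,0.257,-0.073,0],[0,0,0,0,0.268,-0.02,0],[0,0,0,0,0.178,0.02,0],[0,0,0,0,0,0,0]]}}

```text
time_s: 7.7
tool_pos: [0.4428, 0.1452, 0.0955]
tool_rot: [[0.995, -0.102, 0.004], [-0.102, -0.995, -0.001], [0.004, 0.001, -1.0]]
wrist_force: [2.2, -6.3, 14.6]
opening: 0.0081
finger_force: 25.1
```

Request:
{"method": "move_arm", "body": {"plan": [[0,0,0,0,0,0,60],[0,0,0,0,0,0,60],[0,0,0,0,0,-0.4,60],[0,0,0,0,0,-0.9,60],[0,0,0,0,0,-0.9,60]]}}

```text
time_s: 8.32
tool_pos: [0.4392, 0.1484, 0.2263]
tool_rot: [[0.995, -0.098, -0.003], [-0.098, -0.995, 0.001], [-0.003, -0.0, -1.0]]
wrist_force: [0.9, 0.5, -0.9]
opening: 0.0548
finger_force: 0.0
```

Run:
```python
from h import *
o=ctrl.observe();s=ctrl.snapshot("wrist");save(s,"w3.png");E=ext(s,o);C=cloud(s,E)
print(o["tool_pos"],o["wrist_force"])
m=(C[...,2]>.06)&(C[...,2]<.13)&(C[...,0]>.38)&(C[...,0]<.5)&(C[...,1]<.2)&(C[...,1]>.03)
p=C[m];print(len(p),p.mean(0) if len(p) else 0,p.max(0))
for r in ctrl.landmark_of("hold_down_bar",s)[:2]: u=np.round(r["uv"]).astype(int);print(r,C[u[1],u[0]])
```

```text
[0.43923857 0.1484138  0.22627316] [ 0.93919413  0.54433435 -0.92517034]
1033 [0.46274905 0.13225673 0.10162776] [0.49973911 0.15572739 0.1129005 ]
{'uv': [280.9, 175.6], 'confidence': 0.82} [0.44260243 0.12389693 0.10631223]
```

View pics/w3.png

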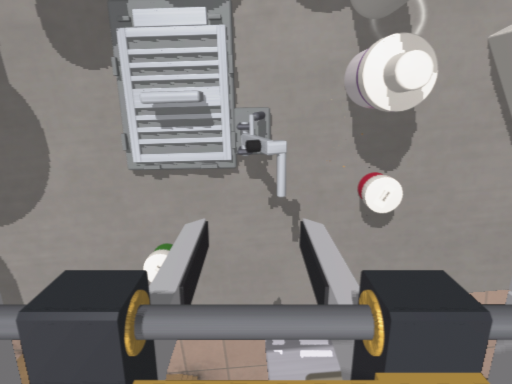

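The arm is open against its stop, with the bar at y≈0.124 (stand y 116), and the grille hasn't moved. Next I go over the handle and turn by 90°.

Request:
{"method": "move_arm", "body": {"plan": [[0,0,0,0.655,-0.767,0,50],[0,0,0,0.655,-0.767,0,50],[0,0,-1,0,0,0,50],[0,0,-1,0,0,0,50],[0,0,-1,0,0,0,50]]}}

```text
time_s: 9.05
tool_pos: [0.5266, 0.2321, 0.2237]
tool_rot: [[0.986, 0.166, -0.004], [0.166, -0.986, -0.0], [-0.003, -0.001, -1.0]]
wrist_force: [-0.3, -0.4, -0.3]
opening: 0.0499
finger_force: 0.0
```

Request:
{"method": "move_arm", "body": {"plan": [[0,0,-1,0,0,0,50],[0,0,-1,0,0,0,50],[0,0,-1,0,0,0,50],[0,0,-1,0,0,0,50],[0,0,-1,0,0,0,50]]}}

```text
time_s: 9.68
tool_pos: [0.5266, 0.232, 0.2239]
tool_rot: [[0.824, 0.567, -0.003], [0.567, -0.824, 0.0], [-0.003, -0.002, -1.0]]
wrist_force: [-0.5, -0.1, 0.4]
opening: 0.05
finger_force: 0.0
```

Request:
{"method": "move_arm", "body": {"plan": [[0,0,-1,0,0,0,50],[0,0,-1,0,0,0,50],[0,0,-1,0,0,0,50],[0,0,-1,0,0,0,50],[0,0,-1,0,0,0,50]]}}

```text
time_s: 10.3
tool_pos: [0.5266, 0.232, 0.224]
tool_rot: [[0.507, 0.862, -0.003], [0.862, -0.507, 0.0], [-0.001, -0.003, -1.0]]
wrist_force: [-0.7, 0.1, 0.4]
opening: 0.0502
finger_force: 0.0
```

Request:
{"method": "move_arm", "body": {"plan": [[0,0,-1,0,0,0,50],[0,0,-1,0,0,0,50],[0,0,-1,0,0,0,50],[0,0,0,0,0,0,50]]}}

```text
time_s: 10.8
tool_pos: [0.5269, 0.2318, 0.2242]
tool_rot: [[0.27, 0.963, -0.003], [0.963, -0.27, 0.0], [-0.001, -0.003, -1.0]]
wrist_force: [-0.5, 0.0, -0.4]
opening: 0.0503
finger_force: 0.0
```

Request:
{"method": "move_arm", "body": {"plan": [[0,0,-1,0,0,0,50],[0,0,-1,0,0,0,50],[0,0,-0.1,0,0,0.8,50],[0,0,0,0,0,0.8,50],[0,0,0,0,0,0,50]]}}

```text
time_s: 11.42
tool_pos: [0.5252, 0.23, 0.126]
tool_rot: [[0.091, 0.996, -0.008], [0.996, -0.091, -0.003], [-0.004, -0.007, -1.0]]
wrist_force: [-0.4, -0.1, -0.1]
opening: 0.05
finger_force: 0.0
```

Request:
{"method": "move_arm", "body": {"plan": [[-0.09,0,0,0.04,0.015,0.8,50],[0,0,0,0,0,0.6,50],[0,0,0,0,0,0.28,50],[0,0,0,0,0,0,50]]}}

```text
time_s: 11.92
tool_pos: [0.53, 0.234, 0.0289]
tool_rot: [[0.091, 0.996, 0.008], [0.996, -0.091, -0.001], [0.0, 0.008, -1.0]]
wrist_force: [0.2, 0.2, 0.7]
opening: 0.0502
finger_force: 0.0
```

Request:
{"method": "move_arm", "body": {"plan": [[0.05,0,0,-0.03,-0.05,0.06,50],[0,0,0,0,0,0,0],[0,0,0,0,0,0,0],[0,0,0,0,0,0,0],[0,0,0,0,0,0,0]], "force": 45}}

```text
time_s: 12.55
tool_pos: [0.5269, 0.2321, 0.025]
tool_rot: [[0.091, 0.996, 0.004], [0.996, -0.091, -0.0], [0.0, 0.004, -1.0]]
wrist_force: [3.6, -0.1, -0.3]
opening: 0.0137
finger_force: 1.4
```

Request:
{"method": "move_arm", "body": {"plan": [[0,0,0,0,0,0,0],[0,0,0,0,0,0,0]]}}

```text
time_s: 12.8
tool_pos: [0.527, 0.2321, 0.025]
tool_rot: [[0.091, 0.996, 0.004], [0.996, -0.091, -0.0], [0.0, 0.004, -1.0]]
wrist_force: [0.7, -0.2, 2.2]
opening: 0.0114
finger_force: 45.0
```

Request:
{"method": "move_arm", "body": {"plan": [[0,0,0,0,0,-0.3,0],[0,0,0,0,0,-0.7,0],[0,0,0,0,0,-0.9,0],[0,0,0,0,0,-0.9,0],[0,0,0,0,0,-0.8,0]]}}

```text
time_s: 13.42
tool_pos: [0.5253, 0.232, 0.2436]
tool_rot: [[0.09, 0.996, 0.004], [0.996, -0.09, -0.0], [0.0, 0.004, -1.0]]
wrist_force: [1.6, 0.8, -3.0]
opening: 0.0114
finger_force: 45.0
```

Run:
```python
from h import *
o=ctrl.observe();s=ctrl.snapshot("wrist");save(s,"w4.png");E=ext(s,o)
np.savez("w4.npz",img=s["image"],depth=s["depth"],E=E,K=K(s),P=o["tool_pos"],R=o["tool_rot"])
print(o["tool_pos"],np.round(o["tool_rot"],4).tolist(),o["opening"],o["wrist_force"],o["qpos"])
```

```text
[0.52528129 0.23203174 0.24355745] [[0.0903, 0.9959, 0.0037], [0.9959, -0.0903, -0.0001], [0.0002, 0.0037, -1.0]] 0.011445460748698308 [ 1.57357613  0.77832358 -2.96047675] [ -2.05736031  31.3523221  -38.68663299  96.12117364  22.16443892
  60.19871338 -52.99168074]
```

View pics/w4.png

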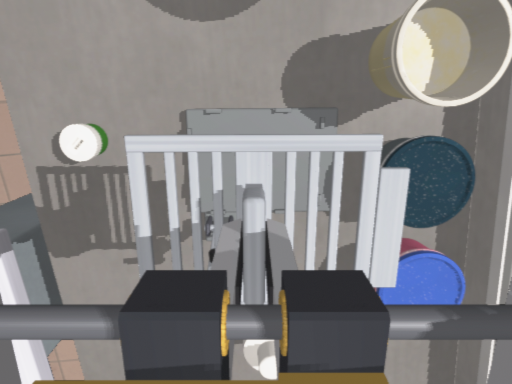

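The grille is held, with its tongue at right (390,228). I'll measure its pose in the tool frame and refine the tray pose.

Run:
```python
from h import *
d=np.load("w4.npz");s=dict(fov_y=2*np.degrees(np.arctan(192/d["K"][0])),cx=d["K"][1],cy=d["K"][2],depth=d["depth"])
C=cloud(s,d["E"]);T=(C-d["P"])@d["R"]
v,u=np.mgrid[0:384,0:512]
m=(u>120)&(u<412)&(v>130)&(v<290)&(T[...,2]<.03)&(T[...,2]>-.01)&((v<160)|(u>355))
p=T[m];A=np.c_[p[:,:2],np.ones(len(p))];c=np.linalg.lstsq(A,p[:,2],rcond=None)[0];r=p[:,2]-A@c
print("plane z=ax+by+c",c.round(4),r.std(),len(p))
print("rail edge & rows")
print("tool y range", np.percentile(p[:,1],[0.1,.5,99.5,99.9]),"x range",np.percentile(p[:,0],[.5,99,99.5,99.9]))
t=p[p[:,1]>.078];print("tongue y max",np.percentile(t[:,1],[50,95,99]),"x",np.percentile(t[:,0],[1,99]))
b=p[(abs(p[:,1])<.06)];k=np.polyfit(b[:,1],b[:,0],1);print("rail yaw deg",np.degrees(k[0]),"x mid",k[1])
h=(T[...,2]<-.012)&(T[...,2]>-.03)&(u>235)&(u<275)&(v>180)&(v<300);q=T[h];print("handle",len(q),np.percentile(q,[1,50,99],axis=0).round(4).tolist())
# tray via outer-edge line fits: rim points
d=np.load("w1.npz");s=dict(fov_y=2*np.degrees(np.arctan(192/d["K"][0])),cx=d["K"][1],cy=d["K"][2],depth=d["depth"])
C=cloud(s,d["E"]);Z=C[...,2];a=np.radians(22.1)
L=np.array([-np.cos(a),-np.sin(a)]);M=np.array([np.sin(a),-np.cos(a)])
X=(C[...,:2]-[.486,-.2362]);x=X@L;y=X@M
rim=(Z>.046)&(Z<.054)&(abs(x)<.12)&(abs(y)<.09)
for nm,sel,co in [("y side+",rim&(abs(x)<.06)&(y>.05),y),("y side-",rim&(abs(x)<.06)&(y<-.05),y),("x+",rim&(abs(y)<.05)&(x>.06),x),("x- lip",rim&(abs(y)<.05)&(x<-.06),x)]:
    ot=x if co is y else y
    k=np.polyfit(ot[sel],co[sel],1);print(nm,sel.sum(),np.percentile(co[sel],[2,50,98]).round(4),"slope deg",np.degrees(k[0]).round(2),"c",k[1].round(4))
```

```text
plane z=ax+by+c [-0.0009  0.003   0.0082] 0.000796459504006417 10975
rail edge & rows
tool y range [-0.07580607 -0.07464785  0.09110968  0.09161133] x range [-0.03789767  0.05929751  0.05939516  0.05946719]
tongue y max [0.08471019 0.09062972 0.09133675] x [-0.03861335  0.03939444]
rail yaw deg 0.1893638438357035 x mid 0.053200284397474755
handle 2668 [[-0.0263, -0.0095, -0.0291], [0.0083, -0.0008, -0.0247], [0.0313, 0.0089, -0.0129]]
y side+ 324 [0.0604 0.0625 0.0654] slope deg 0.06 c 0.0627
y side- 327 [-0.0725 -0.0695 -0.0677] slope deg -0.08 c -0.07
x+ 247 [0.0741 0.0762 0.079 ] slope deg -0.01 c 0.0763
x- lip 1272 [-0.1061 -0.0959 -0.0859] slope deg -0.03 c -0.0959
```

Tray origin refined to (0.4891, -0.2310) with its -x axis at +22.1°. Grille origin in the tool frame is (-0.5, -1, 13.2) mm, aligned to within 0.2°. Now I carry it over the jar and bottle.

Request:
{"method": "move_arm", "body": {"plan": [[0,0,0,-0.6,0,0,0],[0,0,0,-0.96,0,0,0],[0,0,0,-0.96,0,0,0],[0,0,0,-0.96,0,0,0],[0,0,0,-0.96,0,0,0]]}}

```text
time_s: 14.1
tool_pos: [0.5007, -0.0349, 0.2413]
tool_rot: [[0.09, 0.996, 0.003], [0.996, -0.09, -0.001], [-0.0, 0.003, -1.0]]
wrist_force: [0.2, 0.0, -2.1]
opening: 0.0115
finger_force: 45.0
```

Request:
{"method": "move_arm", "body": {"plan": [[0,0,0,-0.96,0,0,0],[0,0,0,-0.96,0,0,0],[0,0,0,-0.96,0,0,0],[0,0,0,-0.52,0,0,0],[0,0,0,0,0,0,0]]}}

```text
time_s: 14.72
tool_pos: [0.4816, -0.2394, 0.2406]
tool_rot: [[0.096, 0.995, 0.002], [0.995, -0.096, -0.001], [-0.001, 0.002, -1.0]]
wrist_force: [-0.4, 0.8, -3.6]
opening: 0.0118
finger_force: 45.0
```

Request:
{"method": "move_arm", "body": {"plan": [[0,0,-1,0,0,0,0],[0,0,-1,0,0,0,0],[0,0,-1,0,0,0,0],[0,0,-1,0,0,0,0],[0,0,-1,0,0,0,0]]}}

```text
time_s: 15.35
tool_pos: [0.483, -0.2344, 0.2412]
tool_rot: [[-0.344, 0.939, 0.003], [0.939, 0.344, 0.0], [-0.001, 0.003, -1.0]]
wrist_force: [0.6, 0.6, -1.7]
opening: 0.0117
finger_force: 45.0
```

Request:
{"method": "move_arm", "body": {"plan": [[0,0,0,0,0,0,0]]}}

```text
time_s: 15.48
tool_pos: [0.483, -0.2348, 0.2411]
tool_rot: [[-0.34, 0.941, 0.003], [0.941, 0.34, 0.001], [-0.001, 0.003, -1.0]]
wrist_force: [-1.2, 0.9, -2.2]
opening: 0.0117
finger_force: 45.0
```

Request:
{"method": "move_arm", "body": {"plan": [[0,0,-0.45,0.02,-0.118,0.5,0],[1,0,0,0,0,0,0],[1,0,0,0,0,0,0],[1,0,0,0,0,0,0],[0,0,0,0,0,0,0]]}}

```text
time_s: 16.1
tool_pos: [0.4779, -0.2351, 0.2104]
tool_rot: [[-0.377, 0.896, -0.235], [0.926, 0.365, -0.096], [-0.0, -0.254, -0.967]]
wrist_force: [-1.2, 0.7, -2.5]
opening: 0.0117
finger_force: 45.0
```

```bash
cat > where.py <<'E'
from h import *
a=np.radians(22.1);TR=np.array([[-np.cos(a),np.sin(a),0],[-np.sin(a),-np.cos(a),0],[0,0,1]]);TO=np.array([.4891,-.2310,0])
G=np.array([-.0005,-.001,.0132])
def where(o):
    R=np.array(o["tool_rot"]);P=np.array(o["tool_pos"])
    RG=TR.T@np.c_[-R[:,1],-R[:,0],-R[:,2]]; og=TR.T@(P+R@G-TO)
    tip=og+RG@[-.093,0,.0025]
    print("t",o["time_s"],"grille origin(tray,mm)",(og*1e3).round(1),"tip",(tip*1e3).round(1),"tilt deg",np.degrees(np.arctan2(RG[2,0],RG[0,0])).round(2),"roll",np.degrees(RG[2,1]).round(2),"yaw",np.degrees(np.arctan2(RG[1,0],RG[0,0])).round(2),"F",np.round(o["wrist_force"],1))
if __name__=="__main__": where(ctrl.observe())
E
python3 where.py
python3 - <<'E'
from h import *
from where import *
s=ctrl.snapshot("scene");save(s,"s5.png");E=ext(s)
for k,z in [("tray_lip",.044),("tray_seat",.03)]:
    for r in ctrl.landmark_of(k,s)[:1]:
        p=onz(s,r["uv"],z,E);print(k,r["uv"],r["confidence"],(TR.T@(p-TO)*1e3).round(1))
for r in ctrl.landmark_of("grille_tongue",s)[:2]:print("tongue",r)
cv2.imwrite("pics/s5c.png",cv2.resize(s["image"][60:260,180:400,::-1],None,fx=2.7,fy=2.7,interpolation=cv2.INTER_CUBIC))
E
```

```text
t 16.1 grille origin(tray,mm) [1.620e+01 1.000e-01 1.979e+02] tip [-74.4  -0.  176.7] tilt deg 14.7 roll 0.02 yaw 0.07 F [-1.2  0.7 -2.5]
tray_lip [254.3, 169.7] 0.91 [-80.  -11.5  44. ]
tray_seat [278.8, 169.4] 0.73 [-5.1 14.6 30. ]
tongue {'uv': [256.4, 133.5], 'confidence': 0.88}
```

View pics/s5c.png

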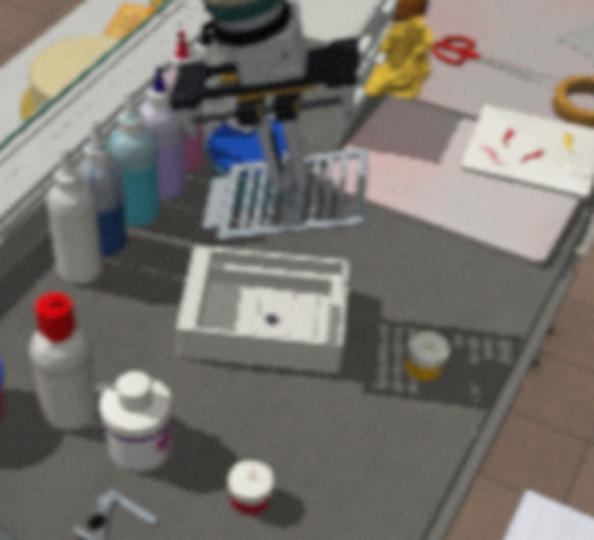

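Tilted 14.7° and centred in y over the tray. Descending to just above lip level.

Request:
{"method": "move_arm", "body": {"plan": [[0,0,0,0,0.17,0.7,0],[0,0,0,0,0.17,0.7,0],[0,0,0,0,0.12,0.5,0],[0,0,0,0,0,0,0],[0,0,0,0,0,0,0]]}}

```text
time_s: 16.92
tool_pos: [0.4746, -0.2392, 0.0949]
tool_rot: [[-0.374, 0.897, -0.235], [0.927, 0.361, -0.098], [-0.003, -0.254, -0.967]]
wrist_force: [1.0, -0.0, -2.6]
opening: 0.0117
finger_force: 45.0
```

```bash
python3 where.py
```

```text
t 16.925 grille origin(tray,mm) [20.8  2.6 82.4] tip [-69.8   2.9  61.2] tilt deg 14.72 roll 0.16 yaw -0.16 F [ 1.  -0.  -2.6]
```

Request:
{"method": "move_arm", "body": {"plan": [[0,0,0,0.042,0.05,0.2,0],[0,0,0,0,0.054,0.195,0],[0,0,0,0,0,0,0]]}}

```text
time_s: 17.3
tool_pos: [0.4723, -0.2363, 0.0682]
tool_rot: [[-0.375, 0.896, -0.238], [0.927, 0.363, -0.097], [-0.001, -0.257, -0.966]]
wrist_force: [-0.3, -0.3, -2.3]
opening: 0.0118
finger_force: 45.0
```

```bash
python3 where.py
```

```text
t 17.3 grille origin(tray,mm) [21.9 -1.  55.7] tip [-68.6  -0.9  34.2] tilt deg 14.91 roll 0.03 yaw -0.06 F [-0.3 -0.3 -2.3]
```

Request:
{"method": "move_arm", "body": {"plan": [[0,0,0,-0.01,0.12,-0.05,0],[0,0,0,0,0.12,-0.03,0],[0,0,0,0,0.12,-0.035,0],[0,0,0,0,0,0,0]]}}

```text
time_s: 17.8
tool_pos: [0.4953, -0.2278, 0.0703]
tool_rot: [[-0.376, 0.896, -0.235], [0.927, 0.363, -0.097], [-0.002, -0.255, -0.967]]
wrist_force: [-0.7, 0.3, -2.8]
opening: 0.0114
finger_force: 45.0
```

```bash
python3 where.py
python3 - <<'E'
from h import *
s=ctrl.snapshot("scene");save(s,"s6.png")
cv2.imwrite("pics/s6c.png",cv2.resize(s["image"][110:210,230:330,::-1],None,fx=5,fy=5,interpolation=cv2.INTER_CUBIC))
E
```

```text
t 17.8 grille origin(tray,mm) [-2.6 -0.1 57.8] tip [-93.2  -0.   36.5] tilt deg 14.75 roll 0.09 yaw -0.05 F [-0.7  0.3 -2.8]
```

View pics/s6c.png

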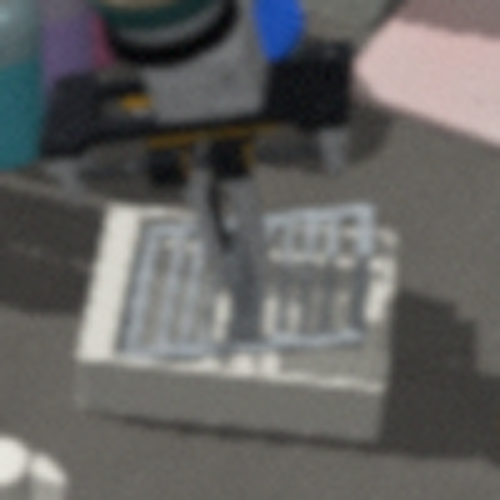

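The tongue is under the lip, tip at about x=-93, z=36.5, with no contact force. Swinging the other end down about the tip.

Request:
{"method": "move_arm", "body": {"plan": [[-0.47,0,0,0,-0.002,0.076,0],[-0.48,0,0,0,-0.005,0.076,0],[-0.5,0,0,0,-0.008,0.075,0],[-0.5,0,0,0,-0.008,0.075,0],[0,0,0,0,0,0,0]]}}

```text
time_s: 18.48
tool_pos: [0.4878, -0.2314, 0.0525]
tool_rot: [[-0.374, 0.924, -0.084], [0.928, 0.372, -0.035], [-0.001, -0.091, -0.996]]
wrist_force: [-0.1, 0.1, -2.5]
opening: 0.0115
finger_force: 45.0
```

```bash
python3 where.py
```

```text
t 18.475 grille origin(tray,mm) [ 3.6  0.4 39.5] tip [-89.3   0.7  33.5] tilt deg 5.23 roll 0.07 yaw -0.17 F [-0.1  0.1 -2.5]
```

Request:
{"method": "move_arm", "body": {"plan": [[0,0,0,0,0.055,-0.005,0],[0,0,0,0,0,0,0]]}}

```text
time_s: 18.73
tool_pos: [0.4937, -0.2286, 0.0529]
tool_rot: [[-0.376, 0.923, -0.081], [0.927, 0.374, -0.035], [-0.002, -0.088, -0.996]]
wrist_force: [-0.5, 0.2, -4.1]
opening: 0.0116
finger_force: 45.0
```

```bash
python3 where.py
```

```text
t 18.725 grille origin(tray,mm) [-3.   0.1 39.8] tip [-95.8   0.1  34.1] tilt deg 5.05 roll 0.1 yaw -0.04 F [-0.5  0.2 -4.1]
```

Request:
{"method": "move_arm", "body": {"plan": [[-0.33,0,0,0,-0.015,0.05,0],[-0.33,0,0,0,-0.015,0.05,0],[-0.33,0,0,0,-0.015,0.04,0],[0,0,0,0,0,0,0]]}}

```text
time_s: 19.23
tool_pos: [0.4893, -0.2305, 0.0444]
tool_rot: [[-0.375, 0.927, -0.003], [0.927, 0.375, -0.003], [-0.001, -0.003, -1.0]]
wrist_force: [1.0, -1.5, -3.1]
opening: 0.0115
finger_force: 45.0
```

```bash
python3 where.py
```

```text
t 19.225 grille origin(tray,mm) [ 0.6  0.2 31.2] tip [-92.4   0.3  33.4] tilt deg 0.19 roll 0.08 yaw -0.08 F [ 1.  -1.5 -3.1]
```

Request:
{"method": "move_arm", "body": {"plan": [[0,0,0,0,0,0.02,0],[0,0,0,0,0,0.02,0],[0,0,0,0,0,0,0]]}}

```text
time_s: 19.6
tool_pos: [0.4906, -0.2301, 0.043]
tool_rot: [[-0.376, 0.927, -0.001], [0.927, 0.376, -0.003], [-0.003, -0.002, -1.0]]
wrist_force: [-1.7, -0.7, 5.9]
opening: 0.0121
finger_force: 45.0
```

```bash
python3 where.py
```

```text
t 19.6 grille origin(tray,mm) [-0.7  0.3 29.8] tip [-93.7   0.3  32.2] tilt deg 0.09 roll 0.15 yaw -0.04 F [-1.7 -0.7  5.9]
```

Landed on the ledges: origin z is 29.8 and there is an upward reaction. Releasing.

Request:
{"method": "move_arm", "body": {"plan": [[0,0,0,0,0,0,40],[0,0,0,0,0,0,40],[0,0,0,0,0,0,40],[0,0,0,0,0,0,40]], "force": 10}}

```text
time_s: 20.1
tool_pos: [0.4899, -0.2303, 0.042]
tool_rot: [[-0.375, 0.927, -0.001], [0.927, 0.375, -0.002], [-0.002, -0.002, -1.0]]
wrist_force: [-0.8, -0.1, -0.2]
opening: 0.0397
finger_force: 0.0
```

Request:
{"method": "move_arm", "body": {"plan": [[0,0,0,0,0,-0.4,40],[0,0,0,0,0,-0.8,40],[0,0,0,0,0,-0.9,40],[0,0,0,0,0,-0.9,40],[0,0,0,0,0,0,40]]}}

```text
time_s: 20.72
tool_pos: [0.4928, -0.2303, 0.226]
tool_rot: [[-0.375, 0.927, 0.006], [0.927, 0.375, -0.005], [-0.007, 0.004, -1.0]]
wrist_force: [-0.5, 0.4, -0.9]
opening: 0.04
finger_force: 0.0
```

Run:
```python
from h import *
from where import *
o=ctrl.observe();s=ctrl.snapshot("wrist");E=ext(s,o);C=cloud(s,E);save(s,"w7.png");print(o["tool_pos"],o["opening"],o["wrist_force"])
Q=(C-TO)@TR
m=(abs(Q[...,0])<.074)&(abs(Q[...,1])<.058)&(Q[...,2]>.0325)&(Q[...,2]<.045);q=Q[m]
A=np.c_[q[:,:2],np.ones(len(q))];c=np.linalg.lstsq(A,q[:,2],rcond=None)[0];print("plane",c,len(q),q.min(0),q.max(0))
h=(abs(Q[...,0])<.03)&(abs(Q[...,1])<.045)&(Q[...,2]>.06)&(Q[...,2]<.075);print("handle",Q[h].mean(0),h.sum())
```

```text
[ 0.49281427 -0.23026279  0.22599582] 0.03997845775122821 [-0.5050061   0.38948124 -0.92212187]
plane [ 0.00043419 -0.00208264  0.03461739] 6526 [-0.0739954  -0.05775134  0.03250955] [0.07385428 0.05799893 0.04030103]
handle [-0.00112151 -0.00168377  0.06749926] 633
```

View pics/w7.png

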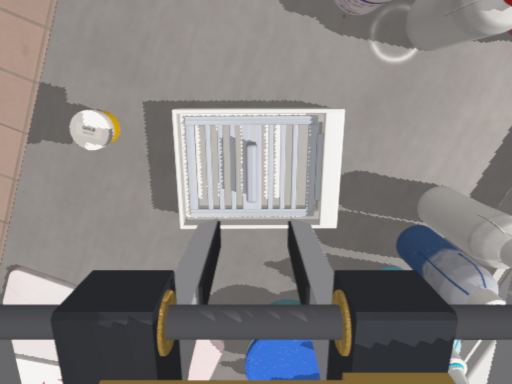

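The grille lies flat in the tray (top at z 34.6, tilt about 0.002 rad) with its tongue end under the lip on the right at (325–343, 170). It is released and the robot is clear.

```bash
python3 -c "
from station import ctrl
print(ctrl.close_job())"
```

```text
the job is handed in; nothing more can be done
None
```

The hold-down arm is open against its stop, and the grille is hooked under the lip, flat and released on the tray's ledges; I handed the job in at about 21 s, and no verdict came back.

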